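# Nudge the bottle nest plate onto its locating pins

### The job

The bottle nest plate lies askew on its fixture, propped up on the two locating pins. Push it sideways with the fingers, without lifting it, until both its holes drop over the pins and it lies flat on the fixture base, then let go. Leave the bottles, the carton and the counter beside it where they stand.

Things in the scene. Friction and masses are not known exactly. Their poses are not given: they have to be found in the camera images.
- fixture_base: dark steel base, fixed, 160 (x) x 290 (y) x 10 mm, top at z = 10 mm. Origin at table level under the place of the seated plate's centre: 80 mm from each long side, 110 mm from the -y end, 180 mm from the +y end. y runs along it, roughly to the robot's left; z up. With the plate home, 85 mm of base shows beyond its +y end, 15 mm beyond the -y end, 20 mm at each side.
- pin_near (a point): foot of the locating pin on the -x side, on the base's top, at (-40, 65, 10) mm in the base frame. Pin 12 mm in diameter and 12.5 mm high: straight for 6 mm, then a conical nose narrowing to 4 mm. Hidden under the plate at first.
- pin_far (a point): foot of the other, equal locating pin, at (40, 65, 10) mm in the base frame.
- nest_plate: loose aluminium plate, 120 (x) x 190 (y) x 10 mm, 0.6 kg, six shallow pockets on top; origin at its underside's centre, axes as the base's. It starts 18 to 40 mm too far to the base's +y, up to 16 mm off in x and 0.12 rad turned, propped on the pin noses with its -y edge on the base (about 0.1 rad tilt). Over the pins it drops by its own weight.
- hole_near (a point): centre of the round 14 mm through hole, on the plate's underside, at (-40, 65, 0) mm in the plate frame; belongs over pin_near.
- hole_far (a point): centre of the slotted through hole (20 mm along x, 14 mm along y), on the underside, at (40, 65, 0) mm in the plate frame; belongs over pin_far.
- bottle_a: small brown bottle with black cap, 27 mm wide, 74 mm tall, standing off the base's -y end; origin at its foot. Leave it.
- bottle_b: small black bottle, 27 mm wide, 74 mm tall, standing off the base's -y end; origin at its foot. Leave it.
- carton: small upright folding carton, 34 x 34 x 117 mm, standing off the far corner of the base's -y end; origin at its foot. Leave it.
- counter: white hand tally counter, 46 x 67 x 22 mm, lying off the near corner of the base's -y end; origin under its centre. Leave it.

How it is judged (in metres and radians):
At the end, for the whole second after the job is handed in: Both holes are over their pins (round hole centred within 3 mm, slot within 4.5 mm), the plate lies flat on the base (underside within 2 mm of it, tilt under 0.02 rad) and at rest, touched by nothing but the base (horizontal distance between hole_near and pin_near below 0.003 m and horizontal distance between hole_far and pin_far below 0.0045 m and distance between hole_near and pin_near below 0.0035 m and height (world z) of nest_plate below 0.012 m and angle between nest_plate's own z axis and vertical below 0.02 rad and linear speed of nest_plate below 0.01 m/s).
It fails at once if the plate is lifted off the fixture (its centre more than 23 mm above the base's top) (height (world z) of nest_plate above 0.033 m).
It fails at once if the brown bottle is moved by more than 20 mm or tipped (distance of bottle_a from where it was at the start of the episode above 0.02 m or angle between bottle_a's own z axis and vertical above 0.3 rad).
It fails at once if the black bottle is moved by more than 20 mm or tipped (distance of bottle_b from where it was at the start of the episode above 0.02 m or angle between bottle_b's own z axis and vertical above 0.3 rad).
It fails at once if the carton is moved by more than 20 mm or tipped (distance of carton from where it was at the start of the episode above 0.02 m or angle between carton's own z axis and vertical above 0.3 rad).
It fails at once if the counter is moved by more than 20 mm (distance of counter from where it was at the start of the episode above 0.02 m).
It also fails if it takes over 58 s, if anything falls off the work surface, if the arm or the gripper's body presses on something with over 40 N, if the wrist force passes 120 N, or if a joint passes its speed limit or range.

### The arm

A 6-joint arm with a two-finger parallel gripper is mounted at the origin on a cart in front of the work surface, level with it; the furniture and walls round the work are solid. World frame = base frame: x ahead of the robot, y to its left, z up, the work surface at z = 0. Lengths are in m, angles in degrees, forces in N, time in s.
With the tool pointing down it reaches from about 0.3 to 0.75 m from the base axis. Payload 8.5 kg.
Tool frame: the origin (TCP) lies midway between the tips of the shut fingers; the grasp point (between the pads) lies 19 mm behind it; z points along the fingers, y is the line along which they close (so a half turn about z gives the same grasp; the last joint's range is limited). The gripper opens to 85 mm and grips with 20 to 120 N. Pads are 22 mm wide; open, the fingers measure 114 mm over their backs; the gripper's body (76 mm by 85 mm) begins 54 mm behind the grasp point. The pads swing forward as they close: fully open they stand 13 mm farther back than shut.
Start: joints at [54.586, 21.807, 74.336, -0, 83.858, -12.336], TCP at [0.216, 0.506, 0.193] pointing down, gripper open.
Joint ranges: [-178.18, 178.18], [-50.72, 133.34], [12.68, 142.11], [-81.47, 261.47], [9.98, 163.14], [-165.26, 165.26]. Speed limits (degrees/s): [136.94, 136.94, 180, 180, 180, 180].

### API

Orientations are given as a 3x3 rotation matrix whose columns are the frame's x, y, z axes.
In Python, from bench import arm gives the robot as it stands. Calls block until the motion is done:
- arm.move_to(position, orientation): joint-space move of the TCP to a pose.
- arm.move_straight(position, ori=None, max_speed=0.15): straight line of the TCP; ori=None keeps the orientation; max_speed is the mean speed in m/s.
- arm.set_joints(angles): joint-space move.
- arm.command_gripper(opening, grip_force=None): opening from 0.0 (shut) to 1.0 (fully open); grip_force is the grip in N (None keeps the last); returns when the fingers have stopped.
- arm.pause(seconds).
- arm.solve_ik(position, orientation): joint angles nearest the present ones, or None.
- arm.state(): the state.
- arm.read_camera(name): name is "scene" or "top" or "wrist"; returns the picture (400x640x3 uint8, red, green, blue); there is no depth.
- arm.get_calibration(name): a dict with "fx", "fy", "cx", "cy" (pixels), "pose" (4x4, takes a point from camera to world coordinates). Camera axes: x right, y up, looking along -z (the intrinsics and any distortion apply to the point x, -y, -z); pixel columns grow to the right and rows downward; lengths in m; the calibration is good to about 2 mm. A picture is of the moment at which its call begins: read the wrist's pose just before it. get_calibration takes no time and is no camera call; for the wrist camera it gives the pose at the moment of the call.
A pose or a line that the arm cannot do raises arm.Unreachable and nothing moves.
- arm.finish_job(): hands the job in; it is judged then, once.
The state is a dict: "t": time; "joint_pos": joint angles; "qvel": joint speeds; "effort": joint torques, N m; "tool_pos": TCP position; "tool_rot": TCP orientation; "force": force on the tool from outside, world axes, zero at the start; "torque": the same for the moment, N m; "finger_gap": opening from 0.0 (shut) to 1.0 (fully open); "grip_force": force on a finger pad.
Only numpy, scipy, OpenCV 4.12 (cv2) and the standard library are available. Lean on these libraries where they do the work, as an engineer would, in place of code of your own. Each camera call takes 0.05 s, during which the arm holds its last target. There are 200 camera calls.

## Working session

There is one attempt and no reset: what is moved stays moved. The work goes in short steps, each a Python script; the robot and the scene stay as the last script left them, time stands still between calls to the robot, and variables do not carry over. Pictures are saved under pics/ and viewed, at most 10 in all, crops included, and the job is handed in when it is done.

```bash
mkdir -p pics; ls
python3 - <<'E'
from bench import arm
import cv2
for n in("scene","top"):
    im=arm.read_camera(n); cv2.imwrite(f"pics/{n}0.png",im[:,:,::-1]); c=arm.get_calibration(n); print(n,c)
print(arm.state()["t"],arm.state()["force"])
E
```

```text
pics
scene {'fx': 421.283125813107, 'fy': 421.283125813107, 'cx': 308.34532426154504, 'cy': 200.74709396191417, 'pose': array([[ 0.820203  ,  0.23515779, -0.52150538,  0.11266068],
       [-0.57200355,  0.32295292, -0.75399824, -0.65956617],
       [-0.00888688,  0.91673455,  0.39939804,  0.39430919],
       [ 0.        ,  0.        ,  0.        ,  1.        ]])}
top {'fx': 503.2098665131044, 'fy': 503.2098665131044, 'cx': 311.8621464608657, 'cy': 200.78558439193512, 'pose': array([[ 0.00380654,  0.99741677, -0.07173079,  0.48441588],
       [-0.9999898 ,  0.00397123,  0.00215334, -0.01757538],
       [ 0.00243264,  0.07172186,  0.9974217 ,  1.15364933],
       [ 0.        ,  0.        ,  0.        ,  1.        ]])}
0.1 [0.06559085 0.11948821 0.00486137]
```

View pics/top0.png

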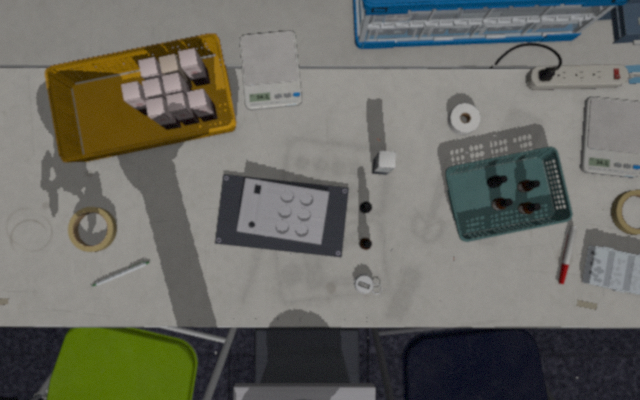

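View pics/scene0.png

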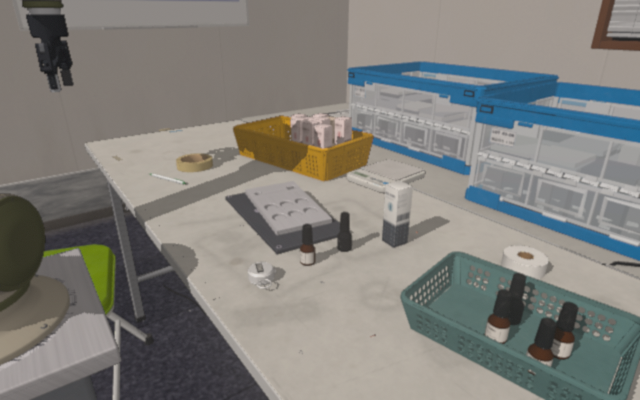

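Top view: base corners are near (224,172), (348,186), (343,256), (216,244). The slot is near (257,189) and the round hole near (251,224). I'll enlarge this area.

Run:
```python
import cv2
im=cv2.imread("pics/top0.png")[160:265,205:365]
cv2.imwrite("pics/crop0.png",cv2.resize(im,None,fx=5,fy=5,interpolation=cv2.INTER_CUBIC))
```

```text
(no output)
```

View pics/crop0.png

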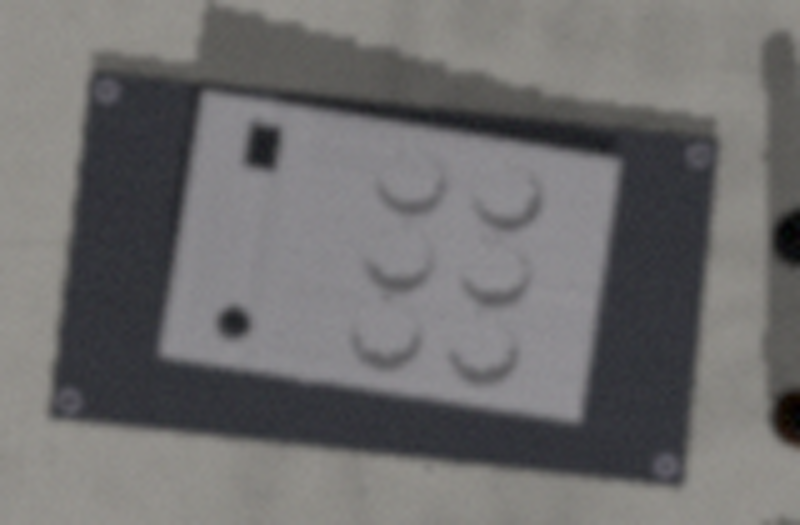

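The crop (5x) shows base corners at (93,72), (718,136), (684,485), (52,416) and plate top corners at (201,88), (622,157), (583,423), (158,357). The slot is at (263,147) and the round hole at (234,322). Next I'll fit both poses.

```bash
cat > h.py <<'E'
import numpy as np, cv2
from scipy.optimize import least_squares
from bench import arm
def proj(c,P,pose=None):
    T=np.linalg.inv(c["pose"] if pose is None else pose); q=P@T[:3,:3].T+T[:3,3]
    return np.c_[c["cx"]+c["fx"]*q[:,0]/-q[:,2], c["cy"]-c["fy"]*q[:,1]/-q[:,2]]
R2=lambda a:np.array([[np.cos(a),-np.sin(a)],[np.sin(a),np.cos(a)]])
def bw(b,P): # base frame -> world
    P=np.atleast_2d(P).astype(float); return np.c_[P[:,:2]@R2(b[2]).T+b[:2],P[:,2]]
BC=np.array([[.08,.18,.01],[.08,-.11,.01],[-.08,-.11,.01],[-.08,.18,.01]])
PL=np.array([[.06,.095,.01],[.06,-.095,.01],[-.06,-.095,.01],[-.06,.095,.01],[.04,.065,.01],[-.04,.065,.01]])
def plate_pts(p,P,tilt): # plate frame-> base frame; p=dx,dy,yaw; -y lower edge on base top
    y=P[:,1]+.095; Q=np.c_[P[:,0],y*np.cos(tilt)-P[:,2]*np.sin(tilt)-.095, y*np.sin(tilt)+P[:,2]*np.cos(tilt)+.01]
    return np.c_[Q[:,:2]@R2(p[2]).T+p[:2],Q[:,2]]
def fit_base(c,px): 
    r=least_squares(lambda b:(proj(c,bw(b,BC))-px).ravel(),[.45,.1,-.1]); return r.x,r.fun
def fit_plate(c,b,px,idx,seated=False,x0=(0,.03,0)):
    def f(p):
        t=0 if seated else p[3]
        return (proj(c,bw(b,plate_pts(p,PL[idx],t)))-px).ravel()
    r=least_squares(f,list(x0)+([] if seated else [.1])); return r.x,r.fun
E
python3 - <<'E'
from h import *
c=arm.get_calibration("top"); o=lambda L:np.array(L)/5+[204.6,159.6]
b,f=fit_base(c,o([(93,72),(718,136),(684,485),(52,416)])); print(b,f.round(2))
px=o([(201,88),(622,157),(583,423),(158,357),(263,147),(234,322)])
p,f=fit_plate(c,b,px,list(range(6))); print(p,f.round(2))
from functools import partial
r=least_squares(lambda q:(proj(c,bw(b,plate_pts(q,PL,.095)))-px).ravel(),[0,.03,0]);print(r.x,r.fun.round(2))
H=bw(b,plate_pts(r.x,np.array([[-.04,.065,0],[.04,.065,0.]]),.095));print(H, bw(b,[[-.04,.065,.01],[.04,.065,.01]]))
E
```

```text
[ 0.53076937  0.01307149 -0.101146  ] [-0.5  -0.56  0.68 -0.1   0.43  0.15 -0.6   0.47]
[ 0.00838323  0.03378539 -0.04586453  0.1319655 ] [ 0.33  0.27 -0.21  0.23 -0.31 -0.33  0.21  0.11 -0.05 -0.46  0.03  0.19]
[ 0.00852923  0.03349583 -0.0469698 ] [ 0.39  0.47 -0.22  0.21 -0.38 -0.37  0.27 -0.04 -0.07 -0.36 -0.    0.1 ]
[[0.51256106 0.11501264 0.02517715]
 [0.59168513 0.10320666 0.02517715]] [[0.49753709 0.08177823 0.01      ]
 [0.57712822 0.07370034 0.01      ]]
```

```bash
cat >> h.py <<'E'
B=np.array([ 0.53076937,0.01307149,-0.101146])
def ori(ang): # tool down, tool y axis at angle ang (deg) from base-frame y
    a=B[2]+np.deg2rad(ang); y=np.array([-np.sin(a),np.cos(a),0]); z=np.array([0,0,-1.]); return np.c_[np.cross(y,z),y,z]
def w(x,y,z): return bw(B,[[x,y,z]])[0]
def st(m=""):
    s=arm.state(); q=s["tool_pos"]; l=R2(-B[2])@(np.array(q[:2])-B[:2]); print(m,"t%.1f"%s["t"],"base xy",(l*1e3).round(1),"z %.1f"%(q[2]*1e3),"F",np.r_[R2(-B[2])@s["force"][:2],s["force"][2]].round(2),"gap %.2f"%s["finger_gap"]); return s
E
python3 - <<'E'
from h import *
for a in (0,180,90,-90): print(a,arm.solve_ik(w(.11,.03,.1),ori(a)))
c=arm.get_calibration("top")
def best(a): 
    q=arm.solve_ik(w(.11,.03,.1),ori(a)); return abs(np.array(q)-arm.state()["joint_pos"]).max() if q is not None else 1e9
a=min((0,180),key=best); print(a)
arm.move_to(w(.11,.03,.12),ori(a)); st()
cv2.imwrite("pics/wrist1.png",arm.read_camera("wrist")[:,:,::-1])
arm.move_straight(w(.11,.03,.012),max_speed=.08); st()
arm.move_straight(w(.11,.03,.003),max_speed=.02); st()
cv2.imwrite("pics/scene1.png",cv2.resize(arm.read_camera("scene")[150:260,200:360,::-1],None,fx=5,fy=5,interpolation=cv2.INTER_CUBIC))
E
```

```text
0 [-7.68108649e+00  3.53640513e+01  6.64252319e+01 -2.54444375e-14
  7.82107168e+01 -9.18858476e+01]
180 [-7.68108649e+00  3.53640513e+01  6.64252319e+01 -2.54444375e-14
  7.82107168e+01  8.81141524e+01]
90 None
-90 [-7.68108649e+00  3.53640513e+01  6.64252319e+01 -2.54444375e-14
  7.82107168e+01 -1.88584757e+00]
0
 t2.4 base xy [109.8  30.9] z 120.2 F [0.04 0.96 0.4 ] gap 1.00
 t3.9 base xy [110.3  30. ] z 12.5 F [-0.05  0.05  0.11] gap 1.00
 t4.5 base xy [110.  30.] z 2.9 F [-0.45 -0.81  0.39] gap 1.00
```

View pics/scene1.png

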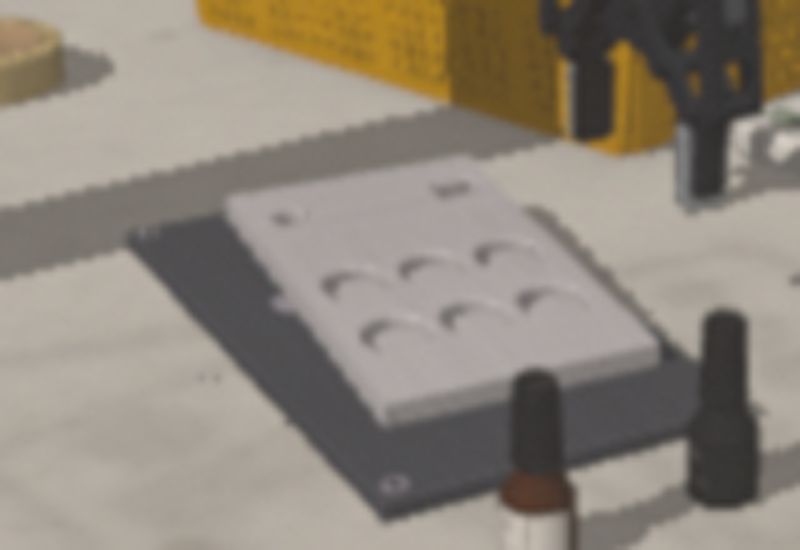

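View pics/wrist1.png

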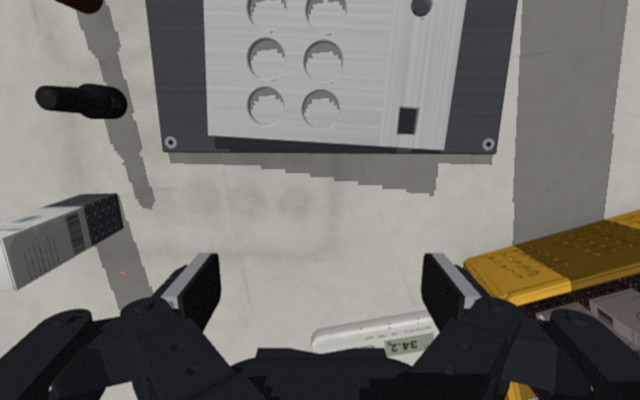

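The scene crop shows the open fingers clear at the plate's far side, with the near pin peeking out at about crop (284,303). The wrist picture shows the plate's far edge nearly in line with the base's. Next I'll push toward -x with both fingers, which squares the plate.

Run:
```python
from h import *
c=arm.get_calibration("scene"); print(proj(c,w(-.04,.065,.02)[None]))
for x in (.095,.088,.084,.08,.076,.073,.071):
    arm.move_straight(w(x,.03,.003),max_speed=.03); st()
arm.move_straight(w(.095,.03,.003),max_speed=.05); arm.move_straight(w(.095,.03,.12),max_speed=.1)
cv2.imwrite("pics/wrist2.png",arm.read_camera("wrist")[:,:,::-1])
cc=arm.get_calibration("wrist"); np.save("w2.npy",cc,allow_pickle=True); st()
```

```text
[[259.66977392 206.87096668]]
 t5.2 base xy [95.1 30. ] z 3.1 F [-0.68 -0.25 -0.05] gap 1.00
 t5.6 base xy [87.9 30. ] z 3.1 F [-0.74  0.19  0.29] gap 1.00
 t5.9 base xy [83.8 30. ] z 3.0 F [ 0.67  0.41 -0.04] gap 1.00
 t6.2 base xy [79.8 30. ] z 3.0 F [ 0.88  0.3  -0.89] gap 1.00
 t6.5 base xy [75.8 30. ] z 3.0 F [-0.49  0.   -0.83] gap 1.00
 t6.7 base xy [72.8 30. ] z 3.0 F [-0.67  0.04  0.02] gap 1.00
 t7.0 base xy [70.9 30. ] z 3.0 F [ 0.67 -0.24  0.02] gap 1.00
 t9.0 base xy [94.7 30. ] z 119.3 F [-0.54 -0.58  0.86] gap 1.00
```

View pics/wrist2.png

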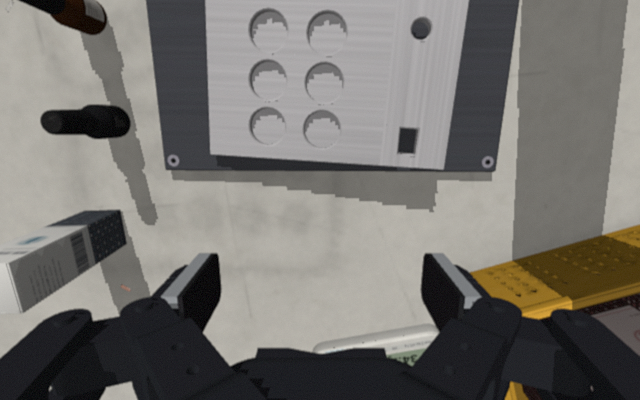

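The base's far corners appear at (167,171) and (495,171). The plate's far corners are at (211,156) and (446,169), the round hole at (422,28) and the slot at (408,140). I'll fit from these.

Run:
```python
from h import *
for f in ("w2",):
    c=np.load(f+".npy",allow_pickle=True).item()
    print(proj(c,bw(B,BC[:2])).round(1))
    px=np.array([(211,156),(446,169),(408,140),(422,28)],float); idx=[1,0,4,5]
    p,r=fit_plate(c,B,px,idx); print(p.round(4),r.round(1))
    # joint: base offset from its corners too
    def F(q):
        b=q[:3]; return np.r_[(proj(c,bw(b,BC[[1,0]]))-[(167,171),(495,171)]).ravel(),(proj(c,bw(b,plate_pts(q[3:],PL[idx],.095)))-px).ravel(), (proj(c,bw(b,[[.0725,-.1025,.01],[.0725,.1725,.01]]))-[(173.5,160.5),(487.5,161.5)]).ravel()*.0]
    r=least_squares(F,np.r_[B,.008,.03,-.03]); print(r.x.round(4),r.fun.round(1))
```

```text
[[493.3 173.6]
 [161.7 173.4]]
[ 0.0073  0.0362 -0.0409  0.1016] [ 0.1 -0.3 -0.7 -0.3  1.2  1.  -0.6 -0.4]
[ 0.5291  0.0163 -0.1007  0.0092  0.0332 -0.0415] [-2.1  0.3  2.1  0.3  0.3 -0.3 -0.9 -0.5  1.2  0.9 -0.6 -0.1 -0.   0.
  0.   0. ]
```

Run:
```python
from h import *
c=arm.get_calibration("scene")
for y in (-.0125-.008,.0725+.008):
  for z in (.003,.016,.03,.04): print(y,z,proj(c,np.array([w(.10,y,z),w(.11,y,z),w(.12,y,z)])).round(1).tolist())
cv2.imwrite("pics/s3.png",cv2.resize(arm.read_camera("scene")[150:260,200:360,::-1],None,fx=5,fy=5,interpolation=cv2.INTER_CUBIC))
```

```text
-0.0205 0.003 [[335.7, 214.7], [339.6, 213.7], [343.4, 212.7]]
-0.0205 0.016 [[335.8, 209.2], [339.7, 208.3], [343.6, 207.3]]
-0.0205 0.03 [[335.9, 203.3], [339.8, 202.3], [343.7, 201.4]]
-0.0205 0.04 [[336.0, 199.0], [339.9, 198.0], [343.9, 197.1]]
0.08049999999999999 0.003 [[312.6, 198.7], [316.2, 197.9], [319.9, 197.1]]
0.08049999999999999 0.016 [[312.5, 193.6], [316.2, 192.8], [319.9, 192.0]]
0.08049999999999999 0.03 [[312.5, 188.1], [316.2, 187.3], [319.9, 186.5]]
0.08049999999999999 0.04 [[312.5, 184.1], [316.2, 183.3], [319.9, 182.5]]
```

Run:
```python
from h import *
c=np.load("w2.npy",allow_pickle=True).item(); s=arm.state(); R=np.array(s["tool_rot"]);t=np.array(s["tool_pos"])
for zb in (0,.013,.03,.045):
  print(zb,proj(c,np.array([t+R@[sx*.011,sy*.0425,-zb] for sy in(-1,1) for sx in (-1,1)])).round(0).tolist())
st()
```

```text
0 [[249.0, 250.0], [247.0, 214.0], [396.0, 250.0], [398.0, 214.0]]
0.013 [[244.0, 260.0], [242.0, 221.0], [401.0, 260.0], [404.0, 221.0]]
0.03 [[237.0, 274.0], [234.0, 232.0], [409.0, 274.0], [412.0, 232.0]]
0.045 [[229.0, 290.0], [225.0, 244.0], [418.0, 290.0], [422.0, 244.0]]
 t9.0 base xy [94.7 30. ] z 119.3 F [ 0.29 -0.75 -0.56] gap 1.00
```

View pics/s3.png

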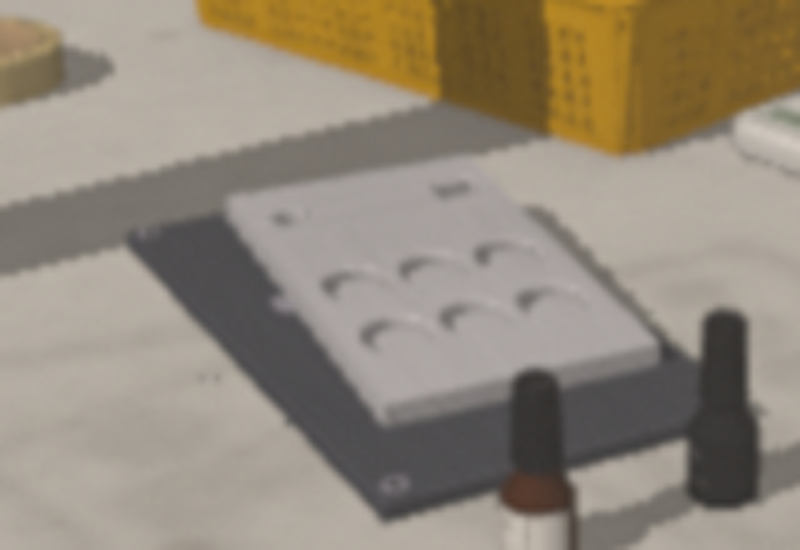

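Neither view shows the plate moved. The scene and wrist pictures both put the open finger tips nearly 50 mm behind the TCP, not 13 mm, so the fingers passed over the plate. I'll find the true tip height by touching the table gently.

Run:
```python
from h import *
arm.move_straight(w(.115,.03,.12),max_speed=.1)
arm.move_straight(w(.115,.03,.006),max_speed=.12)
f0=np.mean([arm.state()["force"][2] for _ in range(3)])
z=.006
while z>-.055:
    z-=.0025; arm.move_straight(w(.115,.03,z),max_speed=.02)
    F=arm.state()["force"][2]
    if abs(F-f0)>3.5: break
s=st()
```

```text
t17.1 base xy [115.4  30. ] z -51.3 F [-8.37 -0.16 21.6 ] gap 1.00
```

Run:
```python
from h import *
Z=-.036
arm.move_straight(w(.115,.03,Z),max_speed=.03); s=st()
for x in (.09,.085,.08,.077,.074,.071):
    arm.move_straight(w(x,.03,Z),max_speed=.03); st()
arm.move_straight(w(.1,.03,Z),max_speed=.05); arm.move_straight(w(.1,.03,.07),max_speed=.12)
cv2.imwrite("pics/wrist4.png",arm.read_camera("wrist")[:,:,::-1])
np.save("w4.npy",arm.get_calibration("wrist"),allow_pickle=True); st()
```

```text
t17.8 base xy [114.9  30. ] z -36.2 F [0.61 0.14 0.22] gap 1.00
 t18.8 base xy [90.2 30. ] z -36.0 F [-0.06 -0.6   0.23] gap 1.00
 t19.1 base xy [84.8 30. ] z -36.0 F [ 0.87 -0.38  0.41] gap 1.00
 t19.4 base xy [79.8 30. ] z -36.0 F [ 0.11 -1.07 -0.37] gap 1.00
 t19.7 base xy [76.9 30.1] z -36.0 F [0.67 1.91 0.13] gap 1.00
 t19.9 base xy [73.8 30. ] z -36.0 F [0.86 0.97 0.13] gap 1.00
 t20.2 base xy [70.7 30. ] z -36.0 F [ 0.7  -0.19 -0.62] gap 1.00
 t22.0 base xy [99.5 30. ] z 69.0 F [ 0.4  -0.16 -0.39] gap 1.00
```

View pics/wrist4.png

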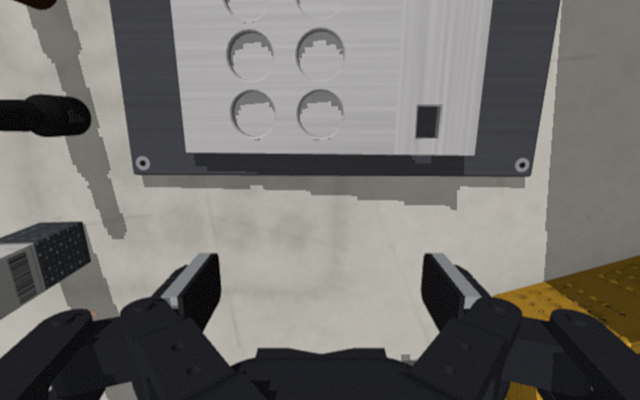

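The push worked: the plate's far edge now runs parallel to the base's. Base corners are at (134,174) and (533,175), plate corners at (186,152) and (475,155), and the slot centre at (428,122).

Run:
```python
from h import *
c=np.load("w4.npy",allow_pickle=True).item()
print(proj(c,bw(B,BC[[1,0]])).round(1))
px=np.array([(186,152),(475,155),(428,122)],float); idx=[1,0,4]
bp=np.array([(134,174),(533,175)])
def F(q):
    b=np.r_[q[:2],q[5]]; return np.r_[(proj(c,bw(b,BC[[1,0]]))-bp).ravel(),(proj(c,bw(b,plate_pts(q[2:5],PL[idx],.097)))-px).ravel()]
r=least_squares(F,np.r_[B[:2],.0,.03,0,B[2]]); print(r.x.round(4),r.fun.round(1))
for a in (90,-90): print(a,arm.solve_ik(w(0,.15,.07),ori(a)),arm.solve_ik(w(0,.105,-.036),ori(a)))
```

```text
[[129.2 178.9]
 [528.6 179.1]]
[ 0.5278  0.0169  0.0025  0.0291  0.0043 -0.1032] [-0.9  0.1  0.9  0.1 -0.6  0.1 -0.1 -0.1  0.6  0.1]
90 None None
-90 [ 4.65143448e+00  3.03567803e+01  8.18531935e+01 -2.54444375e-14
  6.77900262e+01  1.04466734e+01] [ 3.68786091e-03  3.75427615e+01  9.02497915e+01 -2.54444375e-14
  5.22074470e+01  5.79892678e+00]
```

```bash
sed -i 's/^B=.*/B=np.array([.5293,.015,-.102])/' h.py
python3 - <<'E'
from h import *
Z=-.036; X=.001
arm.move_to(w(X,.15,.06),ori(-90)); st()
arm.move_straight(w(X,.15,Z),max_speed=.1); s=st()
f0=R2(-B[2])@s["force"][:2]
arm.move_straight(w(X,.118,Z),max_speed=.04); st()
y=.118
while y>.104:
    y-=.001; arm.move_straight(w(X,y,Z),max_speed=.02); s=st()
    if (R2(-B[2])@s["force"][:2])[1]>6: break
cv2.imwrite("pics/s5.png",cv2.resize(arm.read_camera("scene")[150:260,200:360,::-1],None,fx=5,fy=5,interpolation=cv2.INTER_CUBIC))
E
```

```text
t23.6 base xy [  1.2 149.8] z 59.9 F [-0.34 -0.21 -0.25] gap 1.00
 t24.7 base xy [  1.4 150.1] z -35.4 F [-0.92  0.1  -0.81] gap 0.99
 t25.6 base xy [  1.2 117.9] z -35.9 F [ 0.54 -0.12 -1.04] gap 1.00
 t25.9 base xy [  1.1 117.1] z -35.9 F [0.03 1.51 0.11] gap 1.00
 t26.1 base xy [  1.1 116.1] z -36.0 F [0.21 3.29 0.56] gap 1.00
 t26.4 base xy [  1. 115.] z -36.1 F [ 0.82  2.53 -0.75] gap 1.00
 t26.6 base xy [  0.9 113.8] z -36.1 F [ 0.17  0.37 -0.54] gap 1.00
 t26.9 base xy [  1.  112.8] z -36.0 F [-0.    1.01 -0.73] gap 1.00
 t27.1 base xy [  1.1 111.8] z -35.9 F [ 0.33 -0.03 -0.3 ] gap 1.00
 t27.4 base xy [  1.  110.9] z -35.9 F [0.37 0.18 0.25] gap 1.00
 t27.6 base xy [  1.  109.9] z -36.0 F [ 0.47 -0.27  0.11] gap 1.00
 t27.9 base xy [  1.  108.9] z -36.0 F [ 0.04  0.   -0.26] gap 1.00
 t28.1 base xy [  1.1 108.1] z -36.0 F [0.08 0.49 0.03] gap 1.00
 t28.4 base xy [  1.  107.2] z -36.0 F [0.31 3.2  0.85] gap 1.00
 t28.6 base xy [  1.1 106.4] z -36.0 F [0.47 6.34 0.08] gap 1.00
```

View pics/s5.png

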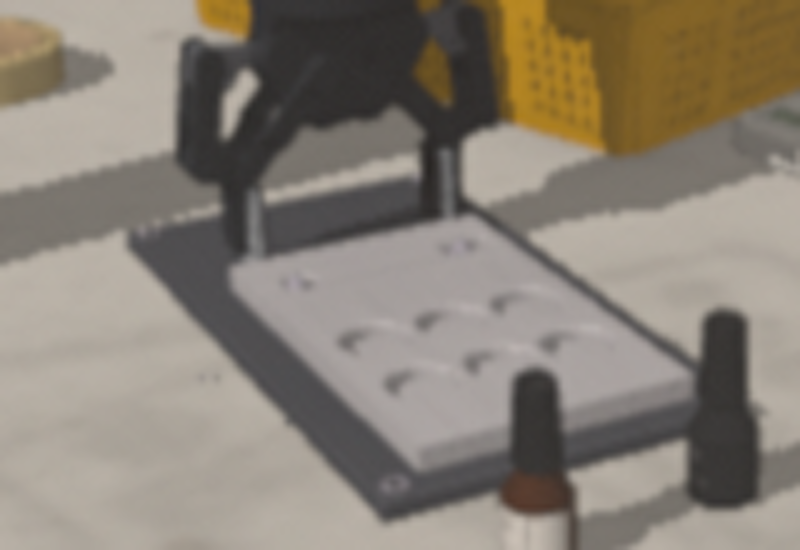

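The plate has dropped: pins show in both holes, near (297,283) and (460,246), and it looks flat. I'll back off and take a close check.

Run:
```python
from h import *
arm.move_straight(w(.001,.125,-.036),max_speed=.04); st(); arm.move_straight(w(.001,.145,.06),max_speed=.1)
arm.pause(.5); st()
wr=arm.read_camera("wrist")[:,:,::-1]; sc=cv2.resize(arm.read_camera("scene")[180:250,230:350,::-1],(640,373),interpolation=cv2.INTER_CUBIC)
sc=cv2.resize(sc,(400,233)); wr=cv2.resize(wr,(480,300))
tp=arm.read_camera("top")[160:265,205:365,::-1]; tp=cv2.resize(tp,(400,262),interpolation=cv2.INTER_CUBIC)
o=np.zeros((565,800,3),np.uint8); o[:300,:480]=wr; o[300:562,:400]=tp; o[300:533,400:]=sc
cv2.imwrite("pics/f.png",o)
```

```text
t29.3 base xy [  0.9 125. ] z -36.1 F [-1.13 -0.6   0.54] gap 1.00
 t30.9 base xy [  1. 145.] z 60.0 F [-0.02 -0.46 -0.5 ] gap 1.00
```

View pics/f.png

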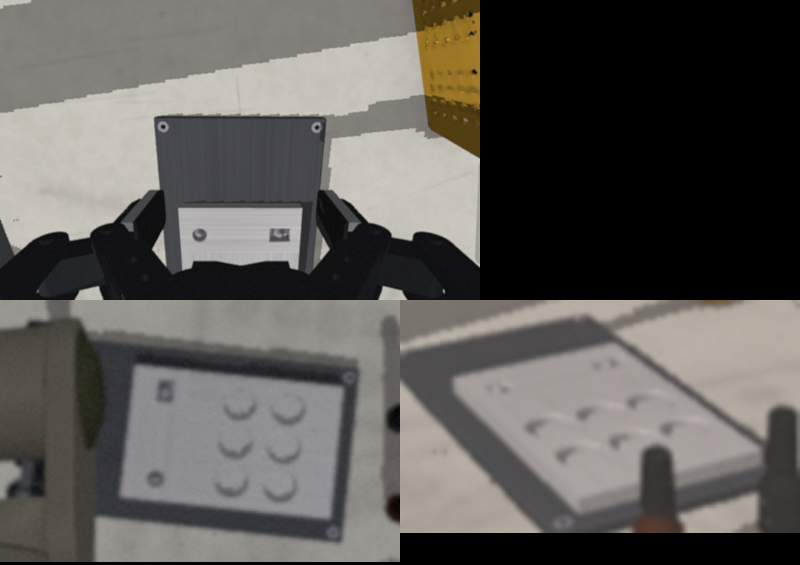

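The pins sit in both holes, near (199,234) and (280,234) in the wrist view. The plate is square and flat, the fingers are clear, and the bottles in view stand.

```bash
python3 -c "
from bench import arm
print(arm.finish_job())"
```

```text
the job is handed in; nothing more can be done
None
```

The plate dropped over both pins and lies flat with the gripper clear of it. I handed the job in after about 31 s; the interface returned no verdict.

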